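# Hang the rinsed parts totes on the air-drying rail

### The arm

A 6-joint arm with a two-finger parallel gripper is mounted at the origin on the work surface; the furniture and walls round the work are solid. World frame = base frame: x ahead of the robot, y to its left, z up, the work surface at z = 0. Lengths are in m, angles in rad, forces in N, time in s.
With the tool pointing down it reaches from about 0.375 to 0.9 m from the base axis. Payload 3.1 kg.
Tool frame: the origin (TCP) lies midway between the tips of the shut fingers; the grasp point (between the pads) lies 19 mm behind it; z points along the fingers, y is the line along which they close (so a half turn about z gives the same grasp; the last joint's range is limited). The gripper opens to 85 mm and grips with 20 to 120 N. Pads are 22 mm wide; open, the fingers measure 114 mm over their backs; the gripper's body (76 mm by 85 mm) begins 54 mm behind the grasp point. The pads swing forward as they close: fully open they stand 13 mm farther back than shut.
Start: joints at [1.115, 0.527, 1.433, -0, 1.181, -0.178], TCP at [0.171, 0.601, 0.231] pointing down, gripper open.
Joint ranges: [-3.08, 3.08], [-0.75, 2.2], [0.22, 2.44], [-1.43, 4.57], [0, 2.65], [-2.85, 2.85]. Speed limits (rad/s): [2.79, 2.79, 3.14, 3.14, 3.14, 3.14].

### API

Orientations are given as a unit quaternion [x, y, z, w].
In Python, from station import manip gives the robot as it stands.
- The arm moves only by the tool step_arm, never from a script. Its argument "targets" is text: rows parted by semicolons, each of 4 numbers parted by spaces: the shift along the tool's x, y, z in mm, then the turn about the tool's z in degrees. A call has 1 to 12 rows; each row is the pose to reach, as a shift and turn from the pose commanded when the call began, along the tool's axes at that moment; what a row does not reach only later rows make up. A row lasts 1/10 s, in which the tool goes at most 50 mm and 8.59 degrees, less where a joint would pass 70% of its speed; a pose out of reach is approached as far as the arm can. A call with a gripper value outside its range is refused whole. "gripper" is the closure, from 0 (fully open) to 1 (shut), set as the call begins (left out, the last holds). The fingers move at their own pace and stop on an object; "squeeze" is the grip in N (left out, the last holds). Time passes only in rows, so rows that repeat a pose let the fingers close. It gives the time, the measured TCP pose, the force, the opening and the grip force at its end, in the units of the state.
- manip.sense(): the state, without advancing time (a new reading comes with each control period).
- manip.snapshot(name): name is "scene" or "top"; returns the picture (480x640x3 uint8, red, green, blue); there is no depth.
- manip.get_calibration(name): a dict with "fov_y" (degrees; the focal length in pixels is half the picture's height over the tangent of half this angle, whatever the lens; pixels are square), "cx", "cy" (the principal point, pixels), "extrinsics" (4x4, takes a point from camera to world coordinates). Camera axes: x right, y down, z forward; pixel columns grow to the right and rows downward; lengths in m; the calibration is good to about 2 mm. A picture is of the moment at which its call begins. get_calibration takes no time and is no camera call.
- manip.sign_off(): hands the job in; it is judged then, once.
Trained networks look in the newest picture that a camera, given by its name, has taken for a name from the list of things; names that differ only in an ending like _2 or _b are one class to them, and where a whole thing is asked for, a point or a joint stands for the part that bears it (a point fixed in the world has none). Each returns a list of dicts, best first, with "p" (0 to 1); they miss things now and then, are a little off and sometimes report something else, mostly with a low value. They report only what shows in the picture. A call takes as long as a camera call. They do not tell look-alikes from the thing itself.
- manip.recognise(camera, query): "position" ([column, row] in pixels, amid what is visible of it).
- manip.masks_of(camera, query): "pixels" (480x640 bool, what is visible of it) and "position" ([column, row] in pixels, amid what is visible of it).
- manip.mark_of(camera, query): "position" ([column, row] in pixels: a listed point, or the origin of a listed thing).
The state is a dict: "t": time; "q": joint angles; "qd": joint speeds; "tau": joint torques, N m; "tcp_pos": TCP position; "tool_rot": TCP orientation; "force": force on the tool from outside, world axes, zero at the start; "ft_torque": the same for the moment, N m; "finger_gap": opening from 0.0 (shut) to 1.0 (fully open); "gripper_force": force on a finger pad.
Only numpy, scipy, OpenCV 4.12 (cv2) and the standard library are available. Lean on these libraries where they do the work, as an engineer would, in place of code of your own. Each camera call takes 0.05 s, during which the arm holds its last target. There are 200 camera calls.

### The job

Dry the rinsed parts: first shut the drying rail's air valve completely with its quarter-turn lever, then hang every tote on the table by its hand-hole over a peg of the rail, upright and one tote to a peg, about midway along it with the notch of the hole on the peg. When all of them hang still and let go, turn the air fully on again; do not handle a tote while the air is on, and leave the other things on the bench where they stand.

Things in the scene. Friction and masses are not known exactly. Their poses are not given: they have to be found in the camera images.
- drying_rail: Fixed drying rail: grey foot plate 110 x 420 mm, two posts, a level 22 mm air tube 195 mm up (its axis at x 12) with four steel pegs in front, and at the left a brass valve (axis at x -110, y 270). Origin: on the table, middle of the foot plate; x to the rear (pegs point to -x), y left along the tube, z up. Turned by up to 7 degrees.
- air_valve (a joint): Quarter-turn lever of the air valve, turning level about a vertical axis, rad: 0 = shut, stop (lever points to the rail's -x, across the pipe), 1.571 = fully open, stop (lever points to the rail's +y, in line with the pipe). It grows clockwise seen from above. It stays where it is left and needs 2 N at its end.
- valve_axis (a point): Point on the turning axis of the valve lever, at the lever's mid-height, 105 mm above the table.
- lever_grip (a point): Point in the middle of the lever's black rubber sleeve, 75 mm from the valve axis; moves with the lever. The sleeve is 18 mm wide, 12 mm high and reaches from 35 to 100 mm from the axis. Nothing stands under it; the brass valve body below the axis is 92 mm high.
- peg0 (a point): Peg 0 from the left (viewed from the robot): middle of a straight round peg, 8 mm thick (11 mm black ball on its tip), pointing to the rail's -x and rising 10 degrees to its tip; axes as the rail's. The free peg reaches from 35 mm behind this point (the tube) to 36 mm before it (the tip, which is 6 mm higher); this point is 200 mm above the table. Pegs are 80 mm apart.
- peg1 (a point): Peg 1 from the left (viewed from the robot): middle of a straight round peg, 8 mm thick (11 mm black ball on its tip), pointing to the rail's -x and rising 10 degrees to its tip; axes as the rail's. The free peg reaches from 35 mm behind this point (the tube) to 36 mm before it (the tip, which is 6 mm higher); this point is 200 mm above the table. Pegs are 80 mm apart.
- peg2 (a point): Peg 2 from the left (viewed from the robot): middle of a straight round peg, 8 mm thick (11 mm black ball on its tip), pointing to the rail's -x and rising 10 degrees to its tip; axes as the rail's. The free peg reaches from 35 mm behind this point (the tube) to 36 mm before it (the tip, which is 6 mm higher); this point is 200 mm above the table. Pegs are 80 mm apart.
- peg3 (a point): Peg 3 from the left (viewed from the robot): middle of a straight round peg, 8 mm thick (11 mm black ball on its tip), pointing to the rail's -x and rising 10 degrees to its tip; axes as the rail's. The free peg reaches from 35 mm behind this point (the tube) to 36 mm before it (the tip, which is 6 mm higher); this point is 200 mm above the table. Pegs are 80 mm apart.
- tote0: Loose aluminium tote of small parts (may be absent), 100-200 g: open box 60 (x) x 64 (y) x 45 mm high; in its middle (x = 0) a 10 mm thick handle plate, 62 mm wide in y, 107 mm high, with a hand-hole 40 mm wide in y from 45 to 75 mm height, its roof sloping up from 66 mm at the sides to a notch 14 mm wide in the middle; above it a solid grip bar, 32 mm high. Origin: middle of the underside, z up.
- tote0_eye (a point): Top of the notch in the roof of the hand-hole of tote0 (the underside of its grip bar), 75 mm above the tote's underside; this edge rests on the peg when it hangs.
- tote1: Loose aluminium tote of small parts (may be absent), 100-200 g: open box 60 (x) x 64 (y) x 45 mm high; in its middle (x = 0) a 10 mm thick handle plate, 62 mm wide in y, 107 mm high, with a hand-hole 40 mm wide in y from 45 to 75 mm height, its roof sloping up from 66 mm at the sides to a notch 14 mm wide in the middle; above it a solid grip bar, 32 mm high. Origin: middle of the underside, z up.
- tote1_eye (a point): Top of the notch in the roof of the hand-hole of tote1 (the underside of its grip bar), 75 mm above the tote's underside; this edge rests on the peg when it hangs.
- tote2: Loose aluminium tote of small parts (may be absent), 100-200 g: open box 60 (x) x 64 (y) x 45 mm high; in its middle (x = 0) a 10 mm thick handle plate, 62 mm wide in y, 107 mm high, with a hand-hole 40 mm wide in y from 45 to 75 mm height, its roof sloping up from 66 mm at the sides to a notch 14 mm wide in the middle; above it a solid grip bar, 32 mm high. Origin: middle of the underside, z up.
- tote2_eye (a point): Top of the notch in the roof of the hand-hole of tote2 (the underside of its grip bar), 75 mm above the tote's underside; this edge rests on the peg when it hangs.
- tote3: Loose aluminium tote of small parts (may be absent), 100-200 g: open box 60 (x) x 64 (y) x 45 mm high; in its middle (x = 0) a 10 mm thick handle plate, 62 mm wide in y, 107 mm high, with a hand-hole 40 mm wide in y from 45 to 75 mm height, its roof sloping up from 66 mm at the sides to a notch 14 mm wide in the middle; above it a solid grip bar, 32 mm high. Origin: middle of the underside, z up.
- tote3_eye (a point): Top of the notch in the roof of the hand-hole of tote3 (the underside of its grip bar), 75 mm above the tote's underside; this edge rests on the peg when it hangs.
- solder_spool: Bystander: spool of solder, 61 mm wide, 42 mm high; origin at its underside.
- tip_tin: Bystander: round tin, 53 mm wide, 20 mm high; origin at its underside.
- patina_bottle: Bystander: brown bottle with black cap, 54 mm wide, 97 mm high; origin at its underside.
- wood_block: Bystander: wooden block 84 x 94 x 30 mm; origin at its underside.
Mind the look-alikes: they are no part of the job. Leave any blue look-alike of the tote3 alone. What is shaped like the tote0 but green is not meant.

How it is judged:
On the way, in this order (a step that is already met when the one before it is completed fails the run):
1. the air valve is shut (value of joint air_valve below 0.12 rad), for 0.2 s.
2. every tote hangs on a peg of its own, still and let go, with the air still shut (x of tote0_eye in the frame of peg0 between -0.03 and 0.03 m and z of tote0_eye in the frame of peg0 between -0.004 and 0.02 m and (y of tote0_eye in the frame of peg0 between -0.012 and 0.012 m or y of tote0_eye in the frame of peg1 between -0.012 and 0.012 m or y of tote0_eye in the frame of peg2 between -0.012 and 0.012 m or y of tote0_eye in the frame of peg3 between -0.012 and 0.012 m) and angle between each of tote0, tote1, tote2, tote3's own z axis and vertical below 0.25 rad and linear speed of each of tote0, tote1, tote2, tote3 below 0.04 m/s and contact force between the fingers and tote0 below 0.3 N and x of tote1_eye in the frame of peg0 between -0.03 and 0.03 m and z of tote1_eye in the frame of peg0 between -0.004 and 0.02 m and (y of tote1_eye in the frame of peg0 between -0.012 and 0.012 m or y of tote1_eye in the frame of peg1 between -0.012 and 0.012 m or y of tote1_eye in the frame of peg2 between -0.012 and 0.012 m or y of tote1_eye in the frame of peg3 between -0.012 and 0.012 m) and contact force between the fingers and tote1 below 0.3 N and x of tote2_eye in the frame of peg0 between -0.03 and 0.03 m and z of tote2_eye in the frame of peg0 between -0.004 and 0.02 m and (y of tote2_eye in the frame of peg0 between -0.012 and 0.012 m or y of tote2_eye in the frame of peg1 between -0.012 and 0.012 m or y of tote2_eye in the frame of peg2 between -0.012 and 0.012 m or y of tote2_eye in the frame of peg3 between -0.012 and 0.012 m) and contact force between the fingers and tote2 below 0.3 N and x of tote3_eye in the frame of peg0 between -0.03 and 0.03 m and z of tote3_eye in the frame of peg0 between -0.004 and 0.02 m and (y of tote3_eye in the frame of peg0 between -0.012 and 0.012 m or y of tote3_eye in the frame of peg1 between -0.012 and 0.012 m or y of tote3_eye in the frame of peg2 between -0.012 and 0.012 m or y of tote3_eye in the frame of peg3 between -0.012 and 0.012 m) and contact force between the fingers and tote3 below 0.3 N and value of joint air_valve below 0.12 rad), for 0.3 s.
3. the air valve is fully open again (value of joint air_valve above 1.45 rad), for 0.2 s.
At the end, for the whole second after the job is handed in: Every tote present hangs on a peg of its own: the notch of its hand-hole within 30 mm along and 12 mm across of the peg's middle, and from 4 mm below to 20 mm above it, tilted less than 0.25 rad, slower than 0.04 m/s and let go; the valve lever stands above 1.45 rad (fully open) (x of tote0_eye in the frame of peg0 between -0.03 and 0.03 m and z of tote0_eye in the frame of peg0 between -0.004 and 0.02 m and (y of tote0_eye in the frame of peg0 between -0.012 and 0.012 m or y of tote0_eye in the frame of peg1 between -0.012 and 0.012 m or y of tote0_eye in the frame of peg2 between -0.012 and 0.012 m or y of tote0_eye in the frame of peg3 between -0.012 and 0.012 m) and angle between each of tote0, tote1, tote2, tote3's own z axis and vertical below 0.25 rad and linear speed of each of tote0, tote1, tote2, tote3 below 0.04 m/s and contact force between the fingers and tote0 below 0.3 N and x of tote1_eye in the frame of peg0 between -0.03 and 0.03 m and z of tote1_eye in the frame of peg0 between -0.004 and 0.02 m and (y of tote1_eye in the frame of peg0 between -0.012 and 0.012 m or y of tote1_eye in the frame of peg1 between -0.012 and 0.012 m or y of tote1_eye in the frame of peg2 between -0.012 and 0.012 m or y of tote1_eye in the frame of peg3 between -0.012 and 0.012 m) and contact force between the fingers and tote1 below 0.3 N and x of tote2_eye in the frame of peg0 between -0.03 and 0.03 m and z of tote2_eye in the frame of peg0 between -0.004 and 0.02 m and (y of tote2_eye in the frame of peg0 between -0.012 and 0.012 m or y of tote2_eye in the frame of peg1 between -0.012 and 0.012 m or y of tote2_eye in the frame of peg2 between -0.012 and 0.012 m or y of tote2_eye in the frame of peg3 between -0.012 and 0.012 m) and contact force between the fingers and tote2 below 0.3 N and x of tote3_eye in the frame of peg0 between -0.03 and 0.03 m and z of tote3_eye in the frame of peg0 between -0.004 and 0.02 m and (y of tote3_eye in the frame of peg0 between -0.012 and 0.012 m or y of tote3_eye in the frame of peg1 between -0.012 and 0.012 m or y of tote3_eye in the frame of peg2 between -0.012 and 0.012 m or y of tote3_eye in the frame of peg3 between -0.012 and 0.012 m) and contact force between the fingers and tote3 below 0.3 N and value of joint air_valve above 1.45 rad); the robot touches nothing.
It fails at once if a tote is handled while the air is on (lever above 0.3 rad) (value of joint air_valve above 0.3 rad and (contact force between the fingers and tote0 above 1 N or contact force between the fingers and tote1 above 1 N or contact force between the fingers and tote2 above 1 N or contact force between the fingers and tote3 above 1 N)).
It fails at once if the solder_spool is pushed more than 5 cm away or knocked over (distance of solder_spool from where it was at the start of the episode above 0.05 m or angle between solder_spool's own z axis and vertical above 0.6 rad).
It fails at once if the tip_tin is pushed more than 5 cm away or knocked over (distance of tip_tin from where it was at the start of the episode above 0.05 m or angle between tip_tin's own z axis and vertical above 0.6 rad).
It fails at once if the patina_bottle is pushed more than 5 cm away or knocked over (distance of patina_bottle from where it was at the start of the episode above 0.05 m or angle between patina_bottle's own z axis and vertical above 0.6 rad).
It fails at once if the wood_block is pushed more than 5 cm away or knocked over (distance of wood_block from where it was at the start of the episode above 0.05 m or angle between wood_block's own z axis and vertical above 0.6 rad).
Of tote0, tote1, tote2, tote3 only 3 to 4 are there at a start; the rules pass over those that are not, and their reading is None.
At some moment in a run one of tote0, tote1, tote2, tote3 may be knocked a few centimetres aside while the robot is not near it.
It also fails if it takes over 210 s, if anything falls off the work surface, if the arm or the gripper's body presses on something with over 40 N, if the wrist force passes 120 N, or if a joint passes its speed limit or range.

## Working session

There is one attempt and no reset: what is moved stays moved. The work goes in short steps, Python scripts to look and compute and a tool call to move; the robot and the scene stay as the last step left them, time stands still between calls to the robot, and variables do not carry over. Pictures are saved under pics/ and viewed, at most 14 in all, crops included, and the job is handed in when it is done.

Besides the shell and the picture viewer there is one more tool, called after "Emit:" as name(argument=value, ...) on one line, values as JSON. step_arm: Moves the arm, as the interface text tells. Its arguments: {"type":"object","properties":{"targets":{"type":"string"},"gripper":{"type":"number"},"squeeze":{"type":"number"}},"required":["targets"]}

```bash
mkdir -p pics; cat > h.py <<'E'
import numpy as np, cv2
from station import manip
from scipy.spatial.transform import Rotation as R
def cal(c):
    k=manip.get_calibration(c); f=240/np.tan(np.radians(k['fov_y'])/2)
    return f,k['cx'],k['cy'],np.array(k['extrinsics'])
def ray(c,p):
    f,cx,cy,E=cal(c); d=E[:3,:3]@np.array([(p[0]-cx)/f,(p[1]-cy)/f,1]); return E[:3,3],d
def atz(c,p,z):
    o,d=ray(c,p); return o+d*(z-o[2])/d[2]
def proj(c,P):
    f,cx,cy,E=cal(c); q=E[:3,:3].T@(np.array(P)-E[:3,3]); return np.array([cx+f*q[0]/q[2],cy+f*q[1]/q[2]])
def save(c,n):
    im=manip.snapshot(c); cv2.imwrite('pics/'+n+'.png',im[:,:,::-1]); return im
E
python3 - <<'E'
from h import *
np.set_printoptions(precision=3,suppress=True)
for c in ('scene','top'):
    save(c,c+'0'); print(c,cal(c))
Z=dict(tote0_eye=.075,peg0=.2,peg1=.2,peg2=.2,peg3=.2,lever_grip=.105,valve_axis=.105,drying_rail=0,solder_spool=0,tip_tin=0,patina_bottle=0,wood_block=0,tote0=0)
for c in ('scene','top'):
  for n,z in Z.items():
    for r in manip.mark_of(c,n)[:6]:
        print(c,n,round(r['p'],2),np.round(r['position']),atz(c,r['position'],z)[:2])
s=manip.sense();print(s['t'],s['tool_rot'],s['tcp_pos'])
E
```

```text
scene (np.float64(571.7302426626222), 315.21681923587096, 238.52495522869742, array([[-0.845, -0.294,  0.447, -0.37 ],
       [-0.535,  0.447, -0.717,  1.199],
       [ 0.011, -0.845, -0.535,  1.045],
       [ 0.   ,  0.   ,  0.   ,  1.   ]]))
top (np.float64(452.9596702040386), 321.57989485151205, 238.42082322757622, array([[ 0.023, -0.981,  0.192,  0.178],
       [-1.   , -0.023,  0.001, -0.027],
       [ 0.003, -0.192, -0.981,  1.369],
       [ 0.   ,  0.   ,  0.   ,  1.   ]]))
scene tote0_eye 0.6 [415. 237.] [ 0.178 -0.281]
scene tote0_eye 0.59 [307. 248.] [ 0.431 -0.04 ]
scene peg0 0.69 [290. 174.] [ 0.62  -0.226]
scene peg0 0.17 [342. 195.] [ 0.404 -0.197]
scene peg1 0.69 [290. 174.] [ 0.62  -0.226]
scene peg1 0.17 [342. 195.] [ 0.404 -0.197]
scene peg2 0.69 [290. 174.] [ 0.62  -0.226]
scene peg2 0.17 [342. 195.] [ 0.404 -0.197]
scene peg3 0.69 [290. 174.] [ 0.62  -0.226]
scene peg3 0.17 [342. 195.] [ 0.404 -0.197]
scene solder_spool 0.62 [383. 243.] [ 0.296 -0.303]
scene tip_tin 0.47 [341. 206.] [ 0.543 -0.448]
scene patina_bottle 0.7 [190. 340.] [0.509 0.409]
scene wood_block
[... 1212 characters left out ...]
0.214]
top valve_axis 0.92 [259. 208.] [0.51  0.158]
top valve_axis 0.69 [347. 177.] [ 0.611 -0.094]
top drying_rail 0.69 [350. 178.] [ 0.642 -0.111]
top solder_spool 0.54 [413. 295.] [ 0.278 -0.304]
top tip_tin 0.77 [455. 213.] [ 0.537 -0.438]
top patina_bottle 0.75 [178. 216.] [0.505 0.422]
top patina_bottle 0.27 [314. 167.] [0.675 0.006]
top wood_block 0.59 [474. 198.] [ 0.585 -0.501]
top tote0 0.97 [220. 185.] [0.609 0.298]
top tote0 0.96 [411. 331.] [ 0.174 -0.297]
top tote0 0.74 [431. 244.] [ 0.436 -0.362]
top tote0 0.67 [365. 240.] [ 0.444 -0.158]
top tote0 0.59 [328. 241.] [ 0.438 -0.045]
top tote0 0.56 [403. 254.] [ 0.403 -0.274]
1.4 [ 0.138  0.99  -0.    -0.   ] [0.171 0.601 0.231]
```

View pics/scene0.png

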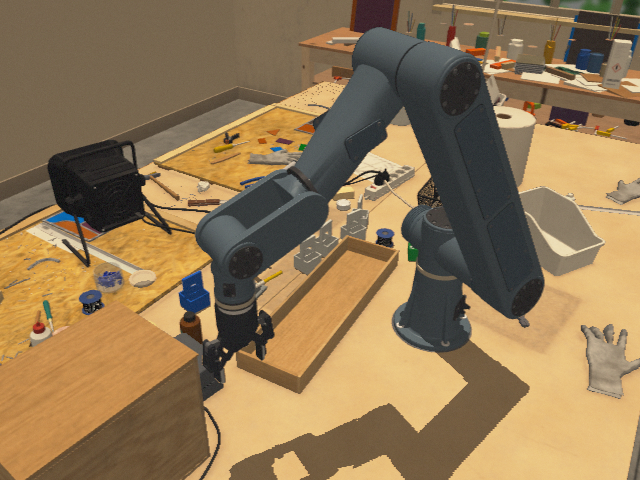

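View pics/top0.png

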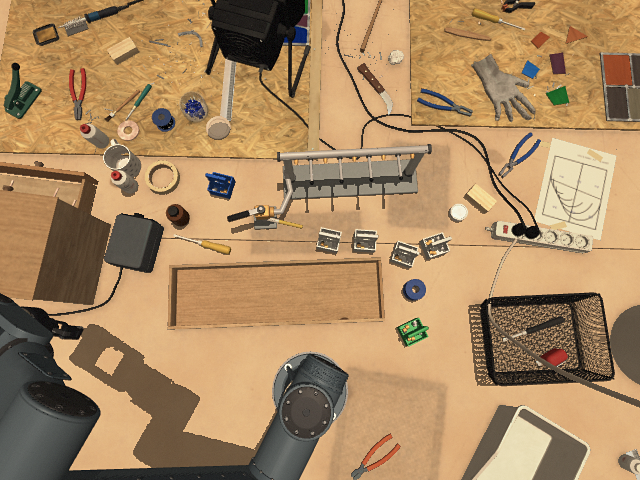

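```bash
python3 - <<'E'
import cv2
im=cv2.imread('pics/top0.png')
cv2.imwrite('pics/c1.png',cv2.resize(im[138:278,215:455],None,fx=3.33,fy=3.33,interpolation=cv2.INTER_CUBIC))
cv2.imwrite('pics/c2.png',cv2.resize(im[222:274,310:460],None,fx=5.3,fy=5.3,interpolation=cv2.INTER_CUBIC))
E
```

```text
(no output)
```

View pics/c1.png

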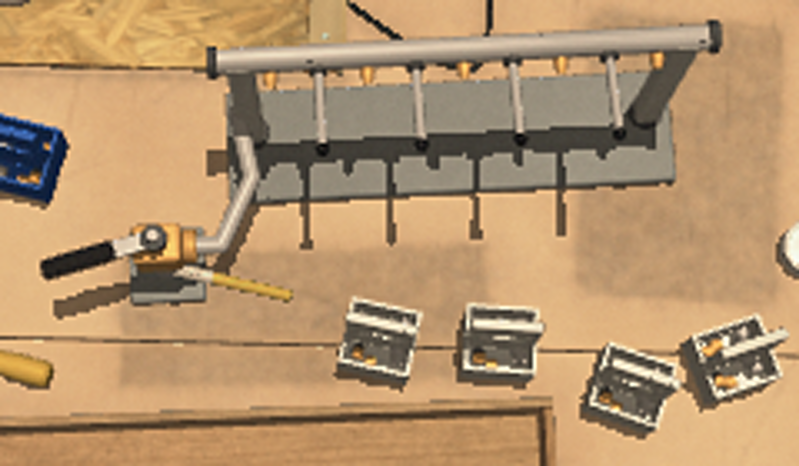

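View pics/c2.png

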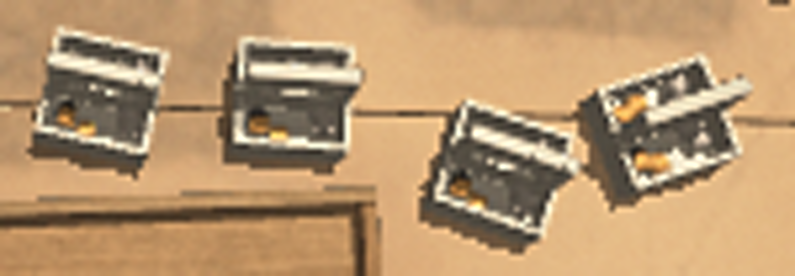

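```bash
cat > fit.py <<'E'
from h import *
from scipy.optimize import least_squares
np.set_printoptions(precision=4,suppress=True)
tips=np.array([[322,148],[421,144],[520,138],[619,133]])/3.333+[215,138]
T=np.array([atz('top',p,.2065)[:2] for p in tips]);print(T)
def rr(p,i): 
    c,s=np.cos(p[2]),np.sin(p[2]); return np.array([p[0]-s*i,p[1]+c*i])
g=least_squares(lambda p:np.ravel([rr(p,.12-.08*i)-T[i] for i in range(4)]),[.58,-.1,0]).x
th=g[2]; X=np.array([np.cos(th),np.sin(th)]);Y=np.array([-X[1],X[0]])
o=g[:2]+.036*X   # mid of pegs
print('yaw deg',np.degrees(th),'pegs',[o+Y*(.12-.08*i) for i in range(4)])
ro=o+.034*X; print('rail o',ro,'valve',ro-.11*X+.27*Y)
ax=atz('top',np.array([152,238])/3.333+[215,138],.115)[:2];print('valve axis seen',ax)
for e in ([45,270],[115,247]): print('lever',atz('top',np.array(e)/3.333+[215,138],.111)[:2])
C=dict(A=[[60,28],[167,50],[150,158],[36,135],[50,62],[157,78]],B=[[240,38],[354,42],[352,148],[236,148],[248,72],[360,75]],
C=[[466,102],[572,140],[540,240],[438,198],[475,132],[577,166]],D=[[598,90],[700,58],[742,150],[640,190],[650,115],[748,87]])
M=np.array([[.03,.032,.045],[.03,-.032,.045],[-.03,-.032,.045],[-.03,.032,.045],[0,.031,.107],[0,-.031,.107]])
for n,c in C.items():
    c=np.array(c)/5.3+[310,222]
    f=lambda p:np.ravel([proj('top',R.from_euler('z',p[2]).apply(m)+[p[0],p[1],0])-q for m,q in zip(M,c)])
    q=least_squares(f,[.42,-.1,0],x_scale=[.01,.01,.1]);print(n,q.x,np.degrees(q.x[2]),np.abs(q.fun).max())
E
python3 fit.py
```

```text
[[ 0.5575  0.0053]
 [ 0.5628 -0.0742]
 [ 0.5698 -0.1538]
 [ 0.5759 -0.2336]]
yaw deg 4.461731730181409 pegs [array([0.5931, 0.0084]), array([ 0.5993, -0.0714]), array([ 0.6055, -0.1511]), array([ 0.6117, -0.2309])]
rail o [ 0.6363 -0.1086] valve [0.5056 0.152 ]
valve axis seen [0.5035 0.1512]
lever [0.4741 0.2419]
lever [0.4958 0.1831]
A [ 0.4344 -0.0478 -0.1643] -9.411827185143304 0.887287364637757
B [ 0.4358 -0.1557 -0.0067] -0.3827206993491729 0.693930010993256
C [ 0.3962 -0.2729 -0.3233] -18.52274825338372 0.9466100292044644
D [ 0.4252 -0.3663  0.3611] 20.690699608301884 0.9301379911721597
```

Emit:
step_arm(targets="-125 -153 -40 20;-125 -153 -40 30;-125 -153 -40 40;-125 -153 -40 45;-401 -280 30 54;-401 -280 30 54;-401 -280 30 54;-401 -280 30 54;-401 -280 30 54;-401 -280 30 54;-401 -280 30 54;-401 -280 30 54", gripper=0.4)

```text
t: 2.6
tcp_pos: [0.4814, 0.2209, 0.2008]
tool_rot: [0.574, 0.819, -0.0, -0.0]
force: [-1.2, 0.7, -0.1]
finger_gap: 0.601
gripper_force: 0.0
```

```bash
python3 - <<'E'
from h import *
im=save('top','t1')
cv2.imwrite('pics/c3.png',cv2.resize(im[138:278,195:435,::-1],None,fx=3.33,fy=3.33,interpolation=cv2.INTER_CUBIC))
for n in('lever_grip','valve_axis'):
  for r in manip.mark_of('top',n)[:3]: print(n,r['p'],r['position'],atz('top',r['position'],.105))
E
```

```text
lever_grip 0.61 [236.7, 218.1] [0.47873172 0.21984296 0.105     ]
valve_axis 0.68 [260.8, 207.9] [0.51054601 0.1522916  0.105     ]
```

View pics/c3.png

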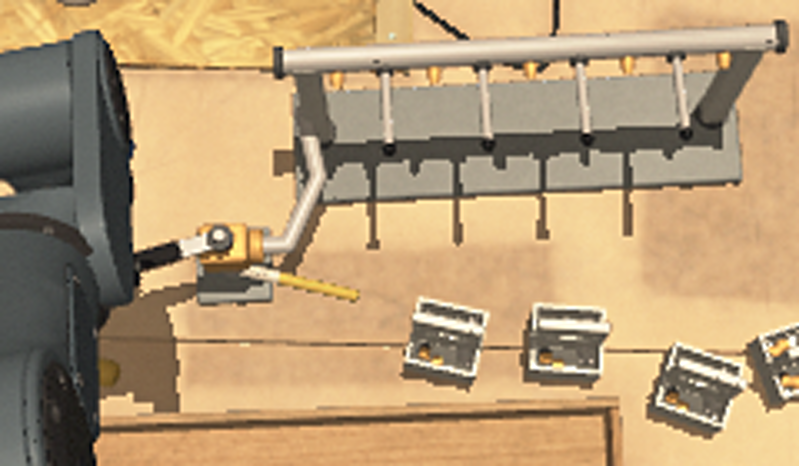

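Emit:
step_arm(targets="0 0 50 0;0 0 90 0;0 0 110 0;0 0 110 0;0 0 110 0")

```text
t: 3.25
tcp_pos: [0.4793, 0.2235, 0.092]
tool_rot: [0.572, 0.82, 0.0, 0.0]
force: [-0.7, -0.1, 1.2]
finger_gap: 0.602
gripper_force: 0.0
```

Emit:
step_arm(targets="0 0 0 0;0 0 0 0;0 0 0 0;0 0 0 0;0 0 0 0", gripper=1, squeeze=20)

```text
t: 3.75
tcp_pos: [0.4818, 0.2232, 0.093]
tool_rot: [0.572, 0.82, 0.002, 0.001]
force: [-0.7, 3.1, 7.8]
finger_gap: 0.205
gripper_force: 24.2
```

Emit:
step_arm(targets="-0.4 -10.5 0 -8;-2.2 -20.8 0 -16;-5.4 -30.7 0 -24;-10 -40 0 -32;-16 -49 0 -40;-23 -56.6 0 -48;-31 -63.3 0 -56;-39.7 -68.8 0 -64;-49.3 -73 0 -72;-55.5 -75 0 -77;-57 -75.5 0 -78;-57 -75.5 0 -78")

```text
t: 4.95
tcp_pos: [0.4339, 0.1464, 0.0931]
tool_rot: [-0.066, 0.998, 0.004, 0.006]
force: [5.6, 18.5, 4.7]
finger_gap: 0.203
gripper_force: 35.7
```

Emit:
step_arm(targets="0 0 0 0;0 0 0 0;0 0 0 0;0 0 -50 0;0 0 -100 0;0 0 -140 0;0 0 -140 0;0 0 -140 0", gripper=0.4)

```text
t: 5.75
tcp_pos: [0.4285, 0.1424, 0.2319]
tool_rot: [-0.071, 0.997, -0.0, 0.001]
force: [0.1, -0.1, 0.1]
finger_gap: 0.604
gripper_force: 0.0
```

```bash
cat > mv.py <<'E'
import sys
from h import *
# usage: x y z yaw_of_tool_x(deg)
x,y,z,a=map(float,sys.argv[1:5]); s=manip.sense(); r=R.from_quat(s['tool_rot']); p=np.array(s['tcp_pos'])
X=r.as_matrix()[:,0]; cur=np.degrees(np.arctan2(X[1],X[0])); t=(cur-a+180)%360-180
print('tcp',p,'yaw',cur,'shift mm',np.round(r.inv().apply(np.array([x,y,z])-p)*1000,1),'turn',round(t,1),'q6',s['q'][5],s['t'])
E
python3 - <<'E'
from h import *
im=save('top','t2')
cv2.imwrite('pics/c4.png',cv2.resize(im[138:278,215:455,::-1],None,fx=3.33,fy=3.33,interpolation=cv2.INTER_CUBIC))
E
python3 mv.py 0.4252 -0.3663 0.25 110.7
```

```text
tcp [0.42765141 0.1423736  0.23074456] yaw -171.88310746503018 shift mm [  74.3 -503.2  -19.1] turn 77.4 q6 -1.6395680736286578 5.8
```

View pics/c4.png

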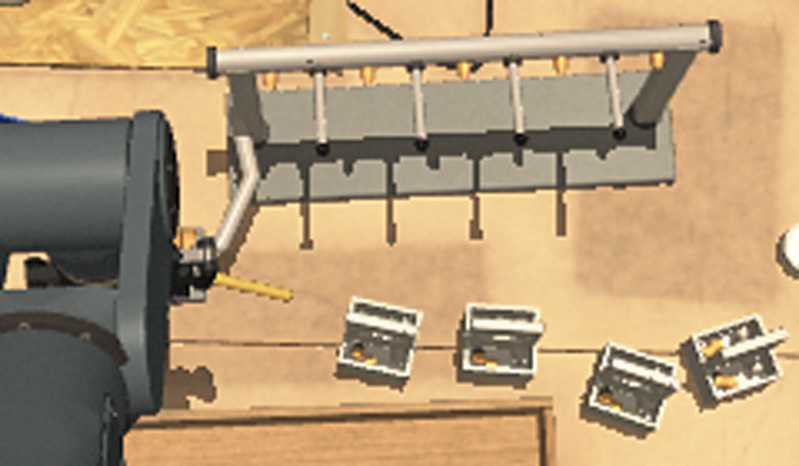

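Emit:
step_arm(targets="74 -503 -19 77.4;74 -503 -19 77.4;74 -503 -19 77.4;74 -503 -19 77.4;74 -503 -19 77.4;74 -503 -19 77.4;74 -503 -19 77.4;74 -503 -19 77.4;74 -503 -19 77.4;74 -503 -19 77.4;74 -503 -19 77.4;74 -503 -19 77.4", gripper=0.4)

```text
t: 7.0
tcp_pos: [0.4254, -0.3665, 0.2478]
tool_rot: [0.57, 0.822, 0.001, -0.002]
force: [-0.5, 0.3, 0.1]
finger_gap: 0.597
gripper_force: 0.0
```

```bash
python3 - <<'E'
from h import *
im=save('top','t3')
cv2.imwrite('pics/c5.png',cv2.resize(im[138:278,215:455,::-1],None,fx=3.33,fy=3.33,interpolation=cv2.INTER_CUBIC))
E
python3 mv.py 0.4252 -0.3663 0.085 110.7
```

```text
tcp [ 0.42543873 -0.36457545  0.24796544] yaw 110.66215884537026 shift mm [ -2.5  -0.6 163. ] turn -0.0 q6 -1.2689579970615814 7.05
```

View pics/c5.png

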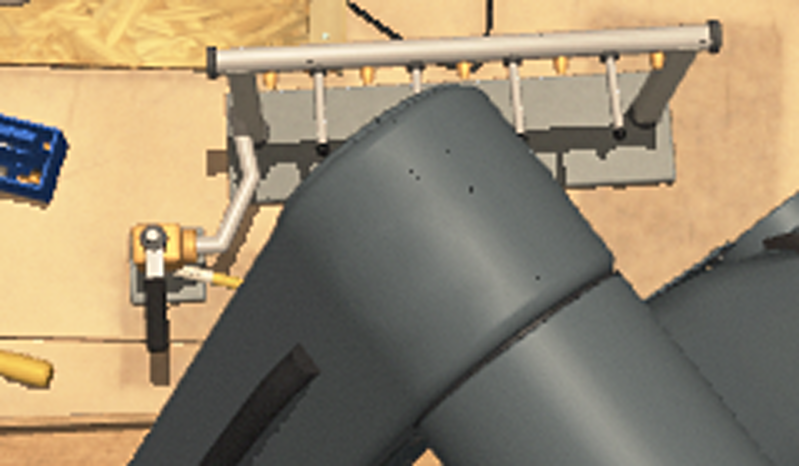

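Emit:
step_arm(targets="0 0 50 0;0 0 100 0;0 0 140 0;0 0 166 0;0 0 166 0;0 0 166 0")

```text
t: 7.65
tcp_pos: [0.4266, -0.3637, 0.0842]
tool_rot: [0.568, 0.823, 0.0, -0.001]
force: [0.1, -0.5, 0.4]
finger_gap: 0.599
gripper_force: 0.0
```

Emit:
step_arm(targets="0 0 0 0;0 0 0 0;0 0 0 0;0 0 0 0;0 0 0 0;0 0 0 0", gripper=1, squeeze=40)

```text
t: 8.25
tcp_pos: [0.4275, -0.3662, 0.0857]
tool_rot: [0.568, 0.823, -0.0, 0.001]
force: [2.1, 1.8, 7.0]
finger_gap: 0.108
gripper_force: 45.7
```

```bash
python3 mv.py 0.48 -0.2412 0.228 94.5; python3 mv.py 0.6037 -0.2315 0.228 94.5
```

```text
tcp [ 0.42748528 -0.36615162  0.08569676] yaw 110.72171003816447 shift mm [  98.    93.5 -142.4] turn 16.2 q6 -1.2693146471424988 8.25
tcp [ 0.42748528 -0.36615162  0.08569676] yaw 110.72171003816447 shift mm [  63.3  212.6 -142.2] turn 16.2 q6 -1.2693146471424988 8.25
```

Emit:
step_arm(targets="0 0 -50 0;0 0 -100 0;0 0 -142 0;50 45 -142 8;98 93 -142 16.2;98 93 -142 16.2;98 93 -142 16.2;98 93 -142 16.2")

```text
t: 9.05
tcp_pos: [0.4788, -0.2402, 0.2262]
tool_rot: [0.678, 0.735, -0.0, -0.0]
force: [-0.2, 0.7, -1.8]
finger_gap: 0.106
gripper_force: 44.5
```

```bash
python3 - <<'E'
from h import *
s=manip.sense();print(s['tcp_pos'])
for c in('top','scene'):
    save(c,c+'4')
    for n in('tote0_eye','tote0','peg0'):
        for r in manip.mark_of(c,n)[:6]: print(c,n,round(r['p'],2),np.round(r['position'],1))
    p=np.array(s['tcp_pos']); print('exp eye',proj(c,p-[0,0,.010]),'org',proj(c,p-[0,0,.085]))
E
python3 mv.py 0.6037 -0.2315 0.227 94.5
```

```text
[ 0.47880241 -0.24022245  0.22616823]
top tote0_eye 0.62 [418.7 329.8]
top tote0 0.74 [222.4 184.4]
top tote0 0.6 [400.8 254.4]
top tote0 0.59 [411.7 331.3]
top tote0 0.54 [370.1 167. ]
top tote0 0.31 [412.9 291.8]
top peg0 0.79 [400.  165.6]
top peg0 0.71 [314.9 172.5]
top peg0 0.58 [341.7 168.8]
top peg0 0.48 [407.1 248.2]
exp eye [404.28022963 212.13452654] org [399.3737339  218.83997799]
scene tote0_eye 0.68 [307.2 248.1]
scene tote0_eye 0.34 [253.3 207.4]
scene tote0 0.85 [329.3 200.1]
scene tote0 0.73 [196.  303.7]
scene tote0 0.65 [306.3 267.3]
scene tote0 0.63 [327.4 179.1]
scene tote0 0.6 [325.2 250.4]
scene peg0 0.86 [252.2 204.5]
scene peg0 0.85 [269.4 195.4]
scene peg0 0.84 [279.5 184.4]
scene peg0 0.84 [289.6 174.1]
exp eye [328.72003037 179.01685557] org [328.18202827 199.40021794]
tcp [ 0.47862754 -0.24188192  0.22619354] yaw 94.45939561320627 shift mm [  0.6 125.5  -0.8] turn -0.0 q6 -0.7541511754385345 9.45
```

View pics/scene4.png

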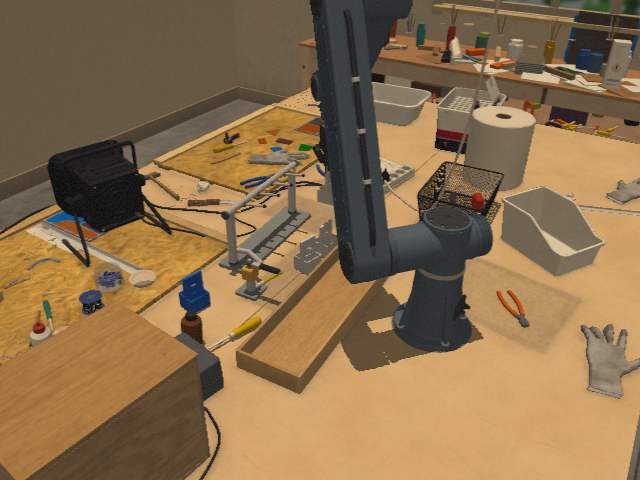

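Emit:
step_arm(targets="0 30 0 0;0 60 0 0;0 80 0 0;0 100 0 0;0 115 0 0;0 125 0 0;0 125 0 0")

```text
t: 10.15
tcp_pos: [0.6044, -0.2314, 0.226]
tool_rot: [0.678, 0.735, 0.0, 0.0]
force: [-0.3, -0.3, -1.9]
finger_gap: 0.103
gripper_force: 44.4
```

Emit:
step_arm(targets="0 0 3 0;0 0 6 0;0 0 8 0;0 0 10 0;0 0 10 0;0 0 10 0")

```text
t: 10.75
tcp_pos: [0.6034, -0.2313, 0.2168]
tool_rot: [0.679, 0.735, -0.0, 0.0]
force: [-2.0, 1.1, 1.8]
finger_gap: 0.106
gripper_force: 44.9
```

Emit:
step_arm(targets="0 0 0 0;0 0 0 0;0 0 0 0;0 0 0 0", gripper=0.72)

```text
t: 11.15
tcp_pos: [0.6037, -0.2312, 0.2163]
tool_rot: [0.679, 0.735, 0.0, 0.0]
force: [-0.1, 0.3, 0.0]
finger_gap: 0.279
gripper_force: 0.0
```

Emit:
step_arm(targets="0 0 -15 0;0 0 -50 0;0 0 -80 0;0 -50 -80 0;0 -100 -80 0;0 -150 -80 0;0 -150 -80 0;0 -150 -80 0")

```text
t: 11.95
tcp_pos: [0.4535, -0.2433, 0.2968]
tool_rot: [0.679, 0.734, 0.0, 0.001]
force: [1.6, -0.9, 0.1]
finger_gap: 0.275
gripper_force: 0.0
```

```bash
python3 - <<'E'
from h import *
s=manip.sense();print(s['tcp_pos'])
ims=[]
for c in('top','scene'):
    im=save(c,c+'5')
    for n in('tote0_eye','tote0'):
        for r in manip.mark_of(c,n)[:6]: print(c,n,round(r['p'],2),np.round(r['position'],1))
    p=np.array([.6037,-.2315,.206]); e=proj(c,p);print('exp eye',e,'org',proj(c,p-[0,0,.075]))
    x,y=int(e[0]),int(e[1]); ims.append(cv2.resize(im[y-50:y+50,x-65:x+65,::-1],None,fx=3,fy=3,interpolation=cv2.INTER_CUBIC))
cv2.imwrite('pics/c6.png',np.hstack(ims))
E
python3 mv.py 0.3962 -.2729 0.25 71.5
```

```text
[ 0.45352472 -0.24329373  0.2968363 ]
top tote0_eye 0.78 [419.  328.8]
top tote0_eye 0.72 [326.5 237.4]
top tote0_eye 0.35 [475.4 199.9]
top tote0 0.92 [225.8 185. ]
top tote0 0.83 [328.4 239.4]
top tote0 0.63 [409.7 331.7]
top tote0 0.59 [396.4 179.1]
top tote0 0.43 [400.9 253.2]
exp eye [399.80668093 168.11485116] org [395.28290092 177.14406231]
scene tote0_eye 0.65 [308.3 249.3]
scene tote0 0.98 [295.8 188.7]
scene tote0 0.82 [325.  250.1]
scene tote0 0.8 [195.6 301.9]
scene tote0 0.58 [304.8 266.5]
exp eye [295.30747762 173.46632896] org [295.47232591 193.388487  ]
tcp [ 0.45517773 -0.24318652  0.29620149] yaw 94.60221024309078 shift mm [-24.9 -61.2  46.2] turn 23.1 q6 -0.7878432088419203 12.25
```

View pics/c6.png

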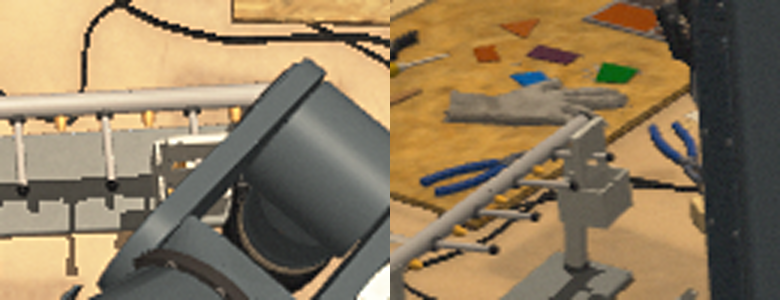

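Emit:
step_arm(targets="-25 -61 46 23.1;-25 -61 46 23.1;-25 -61 46 23.1;-25 -61 96 23.1;-25 -61 146 23.1;-25 -61 190 23.1;-25 -61 213 23.1;-25 -61 213 23.1;-25 -61 213 23.1", gripper=0.4)

```text
t: 13.15
tcp_pos: [0.3959, -0.273, 0.0832]
tool_rot: [0.812, 0.584, -0.0, -0.0]
force: [0.3, 0.8, 0.3]
finger_gap: 0.604
gripper_force: 0.0
```

Emit:
step_arm(targets="0 0 0 0;0 0 0 0;0 0 0 0;0 0 0 0;0 0 0 0;0 0 0 0", gripper=1)

```text
t: 13.75
tcp_pos: [0.3958, -0.2732, 0.0841]
tool_rot: [0.812, 0.584, 0.0, 0.001]
force: [1.7, 1.5, 7.1]
finger_gap: 0.109
gripper_force: 45.0
```

```bash
python3 mv.py 0.47 -0.1617 0.227 94.5
```

```text
tcp [ 0.39576292 -0.27322573  0.08408873] yaw 71.43117887768295 shift mm [ 129.3   35.1 -142.9] turn -23.1 q6 -0.5134753449882661 13.75
```

Emit:
step_arm(targets="0 0 -50 0;0 0 -100 0;0 0 -143 0;45 12 -143 -8;90 24 -143 -16;129 35 -143 -23.1;129 35 -143 -23.1;129 35 -143 -23.1;129 35 -143 -23.1")

```text
t: 14.65
tcp_pos: [0.4687, -0.162, 0.2259]
tool_rot: [0.679, 0.734, -0.0, -0.001]
force: [-0.1, 0.2, -1.7]
finger_gap: 0.105
gripper_force: 43.8
```

```bash
python3 - <<'E'
from h import *
s=manip.sense();p=np.array(s['tcp_pos'])
for c in('scene',):
    save(c,c+'6')
    for n in('tote0',):
        for r in manip.mark_of(c,n)[:6]: print(c,n,round(r['p'],2),np.round(r['position'],1))
    print('org',proj(c,p-[0,0,.084]))
E
python3 mv.py 0.5975 -0.1517 0.227 94.5
```

```text
scene tote0 0.77 [303.9 266.5]
scene tote0 0.76 [320.3 212.8]
scene tote0 0.68 [193.3 307. ]
scene tote0 0.58 [298.5 191.7]
scene tote0 0.58 [324.5 249.3]
org [318.21495631 209.72638438]
tcp [ 0.46874477 -0.16257292  0.22604283] yaw 94.41649933448076 shift mm [  0.9 129.2  -1.1] turn -0.1 q6 -0.6361685503359201 14.75
```

Emit:
step_arm(targets="0 30 0 0;0 60 0 0;0 80 0 0;0 100 0 0;0 118 0 0;0 128 0 0;0 128 0 0")

```text
t: 15.45
tcp_pos: [0.5976, -0.1525, 0.2259]
tool_rot: [0.679, 0.734, -0.0, 0.0]
force: [-0.6, 0.1, -1.9]
finger_gap: 0.106
gripper_force: 43.8
```

Emit:
step_arm(targets="0 0 3 0;0 0 6 0;0 0 8 0;0 0 10 0;0 0 10 0;0 0 10 0")

```text
t: 16.05
tcp_pos: [0.5969, -0.1515, 0.2164]
tool_rot: [0.679, 0.735, -0.0, -0.0]
force: [0.3, 0.3, -1.1]
finger_gap: 0.105
gripper_force: 43.8
```

Emit:
step_arm(targets="0 0 1 0;0 0 2 0;0 0 2 0")

```text
t: 16.35
tcp_pos: [0.5973, -0.1516, 0.2151]
tool_rot: [0.678, 0.735, 0.0, 0.0]
force: [-1.7, 0.6, 2.9]
finger_gap: 0.104
gripper_force: 44.5
```

Emit:
step_arm(targets="0 0 0 0;0 0 0 0;0 0 0 0;0 0 0 0", gripper=0.72)

```text
t: 16.75
tcp_pos: [0.597, -0.1515, 0.2142]
tool_rot: [0.679, 0.735, -0.0, -0.0]
force: [-0.4, 0.3, -0.2]
finger_gap: 0.277
gripper_force: 0.0
```

Emit:
step_arm(targets="0 0 -15 0;0 0 -50 0;0 0 -80 0;0 -50 -80 0;0 -100 -80 0;0 -150 -80 0;0 -150 -80 0;0 -150 -80 0")

```text
t: 17.55
tcp_pos: [0.447, -0.1635, 0.2948]
tool_rot: [0.679, 0.734, 0.0, 0.001]
force: [1.1, -0.0, 0.2]
finger_gap: 0.28
gripper_force: 0.0
```

```bash
python3 - <<'E'
from h import *
for c in('top','scene'):
    save(c,c+'7')
    for n in('tote0',):
        for r in manip.mark_of(c,n)[:7]: print(c,n,round(r['p'],2),np.round(r['position'],1))
    for p in ([.6037,-.2315,.131],[.5975,-.1517,.131],[.4358,-.1557,0],[.4344,-.0478,0]): print(c,proj(c,p))
E
python3 mv.py 0.4358 -.1557 0.25 89.6
```

```text
top tote0 0.82 [410.6 332. ]
top tote0 0.75 [225.7 187.3]
top tote0 0.54 [367.7 180.1]
top [395.28290092 177.14406231]
top [367.39152389 178.57108627]
top [364.13810805 242.58124614]
top [329.04078835 242.21190323]
scene tote0 0.89 [305.5 265.5]
scene tote0 0.89 [324.9 249.5]
scene tote0 0.81 [287.5 200.2]
scene tote0 0.69 [193.3 305.4]
scene tote0 0.66 [299.4 193.2]
scene [295.47232591 193.388487  ]
scene [283.50760875 203.29841832]
scene [325.04101333 250.64043805]
scene [307.6180718  266.50494214]
tcp [ 0.44916567 -0.16391408  0.29457192] yaw 94.57949791392372 shift mm [  9.3 -12.7  44.5] turn 5.0 q6 -0.6642728851693284 17.75
```

Emit:
step_arm(targets="9.5 -12.5 44 5;9.5 -12.5 44 5;9.5 -12.5 94 5;9.5 -12.5 144 5;9.5 -12.5 190 5;9.5 -12.5 211 5;9.5 -12.5 211 5;9.5 -12.5 211 5", gripper=0.4)

```text
t: 18.55
tcp_pos: [0.4363, -0.1559, 0.0838]
tool_rot: [0.709, 0.705, 0.0, 0.001]
force: [-0.2, -1.1, -0.5]
finger_gap: 0.601
gripper_force: 0.0
```

Emit:
step_arm(targets="0 0 0 0;0 0 0 0;0 0 0 0;0 0 0 0;0 0 0 0;0 0 0 0", gripper=1)

```text
t: 19.15
tcp_pos: [0.4349, -0.1552, 0.084]
tool_rot: [0.71, 0.704, 0.0, 0.001]
force: [1.4, 0.4, 7.0]
finger_gap: 0.108
gripper_force: 45.7
```

```bash
python3 mv.py 0.465 -0.0819 0.227 94.5
```

```text
tcp [ 0.43488432 -0.15518755  0.08402205] yaw 89.53374094593984 shift mm [  73.4   29.7 -143. ] turn -5.0 q6 -0.5777185008651082 19.15
```

Emit:
step_arm(targets="0 0 -50 0;0 0 -100 0;0 0 -143 0;36 15 -143 -2.5;73.5 29.5 -143 -5;73.5 29.5 -143 -5;73.5 29.5 -143 -5;73.5 29.5 -143 -5")

```text
t: 19.95
tcp_pos: [0.4638, -0.082, 0.2259]
tool_rot: [0.679, 0.734, -0.0, -0.0]
force: [0.3, -1.1, -2.1]
finger_gap: 0.102
gripper_force: 44.6
```

```bash
python3 mv.py 0.5913 -0.072 0.227 94.5
```

```text
tcp [ 0.46380511 -0.08198107  0.22586991] yaw 94.52140501689166 shift mm [-1.000e-01  1.279e+02 -1.300e+00] turn 0.0 q6 -0.49116610076405826 19.95
```

Emit:
step_arm(targets="0 30 0 0;0 60 0 0;0 80 0 0;0 100 0 0;0 117 0 0;0 127 0 0;0 127 0 0")

```text
t: 20.65
tcp_pos: [0.5917, -0.0727, 0.2257]
tool_rot: [0.679, 0.734, -0.0, -0.0]
force: [-0.0, 0.2, -1.1]
finger_gap: 0.106
gripper_force: 44.6
```

Emit:
step_arm(targets="0 0 3 0;0 0 6 0;0 0 8 0;0 0 10 0;0 0 11 0;0 0 11 0;0 0 11 0")

```text
t: 21.35
tcp_pos: [0.5911, -0.0716, 0.2155]
tool_rot: [0.679, 0.735, 0.0, 0.0]
force: [0.2, 0.2, -2.0]
finger_gap: 0.107
gripper_force: 44.6
```

Emit:
step_arm(targets="0 0 1 0;0 0 2 0;0 0 2 0")

```text
t: 21.65
tcp_pos: [0.5912, -0.0716, 0.2148]
tool_rot: [0.678, 0.735, 0.0, 0.001]
force: [-2.2, 0.0, 6.9]
finger_gap: 0.104
gripper_force: 45.8
```

Emit:
step_arm(targets="0 0 0 0;0 0 0 0;0 0 0 0;0 0 0 0", gripper=0.72)

```text
t: 22.05
tcp_pos: [0.591, -0.0716, 0.2131]
tool_rot: [0.679, 0.735, -0.0, -0.0]
force: [1.1, -1.0, 0.2]
finger_gap: 0.283
gripper_force: 0.0
```

Emit:
step_arm(targets="0 0 -15 0;0 0 -50 0;0 0 -80 0;0 -50 -80 0;0 -100 -80 0;0 -150 -80 0;0 -150 -80 0;0 -150 -80 0")

```text
t: 22.85
tcp_pos: [0.4407, -0.0834, 0.2936]
tool_rot: [0.679, 0.734, 0.0, 0.0]
force: [0.9, -0.7, -0.2]
finger_gap: 0.28
gripper_force: 0.0
```

```bash
python3 - <<'E'
from h import *
for c in('top','scene'):
    im=save(c,c+'8')
    for n in('tote0',):
        for r in manip.mark_of(c,n)[:7]: print(c,n,round(r['p'],2),np.round(r['position'],1))
    for p in ([.5913,-.072,.131],[.4344,-.0478,0]): print(c,proj(c,p))
cv2.imwrite('pics/c8.png',cv2.resize(im[140:300,220:420,::-1],None,fx=3.7,fy=3.7,interpolation=cv2.INTER_CUBIC))
E
python3 mv.py 0.4344 -.0478 0.25 80.6
```

```text
top tote0 0.95 [395.6 178.5]
top tote0 0.88 [409.9 331.7]
top tote0 0.71 [222.9 184.2]
top [339.48851869 180.00130381]
top [329.04078835 242.21190323]
scene tote0 0.84 [193.2 303. ]
scene tote0 0.83 [275.8 213.5]
scene tote0 0.78 [304.4 268.3]
scene tote0 0.69 [300.5 190.8]
scene tote0 0.65 [288.3 202. ]
scene [270.77681104 213.8451621 ]
scene [307.6180718  266.50494214]
tcp [ 0.4431573  -0.08392754  0.29359347] yaw 94.5660755921276 shift mm [36.7 -5.9 43.6] turn 14.0 q6 -0.5156500212995515 23.05
```

View pics/c8.png

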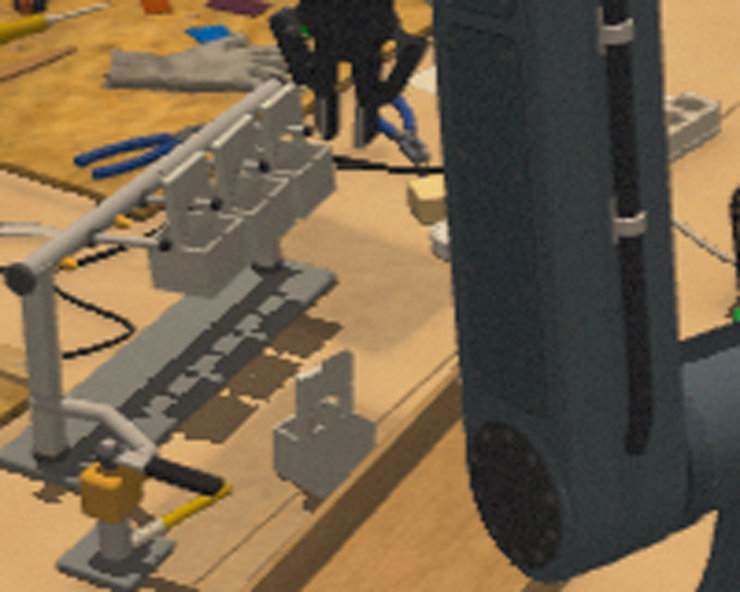

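Emit:
step_arm(targets="37 -5 43 14;37 -5 43 14;37 -5 93 14;37 -5 143 14;37 -5 190 14;37 -5 210 14;37 -5 210 14;37 -5 210 14", gripper=0.4)

```text
t: 23.85
tcp_pos: [0.4346, -0.0471, 0.083]
tool_rot: [0.763, 0.647, 0.0, -0.0]
force: [0.2, -0.8, -0.2]
finger_gap: 0.599
gripper_force: 0.0
```

Emit:
step_arm(targets="0 0 0 0;0 0 0 0;0 0 0 0;0 0 0 0;0 0 0 0;0 0 0 0", gripper=1)

```text
t: 24.45
tcp_pos: [0.4341, -0.0472, 0.0839]
tool_rot: [0.763, 0.646, 0.0, 0.001]
force: [1.4, 0.7, 7.2]
finger_gap: 0.104
gripper_force: 45.6
```

```bash
python3 mv.py 0.459 -0.0021 0.227 94.5
```

```text
tcp [ 0.43413651 -0.04716615  0.08393031] yaw 80.53597352526411 shift mm [  48.5   17.4 -143.1] turn -14.0 q6 -0.2001927314310176 24.45
```

Emit:
step_arm(targets="0 0 -50 0;0 0 -100 0;0 0 -143 0;24 9 -143 -7;48.5 17.5 -143 -14;48.5 17.5 -143 -14;48.5 17.5 -143 -14;48.5 17.5 -143 -14")

```text
t: 25.25
tcp_pos: [0.4578, -0.0023, 0.2257]
tool_rot: [0.679, 0.734, -0.001, -0.001]
force: [0.2, 0.3, -0.7]
finger_gap: 0.105
gripper_force: 44.4
```

```bash
python3 mv.py 0.5851 0.0078 0.227 94.5
```

```text
tcp [ 0.45783752 -0.00229345  0.22573506] yaw 94.47502207537167 shift mm [ 1.000e-01  1.277e+02 -1.500e+00] turn -0.0 q6 -0.32745124918145563 25.25
```

Emit:
step_arm(targets="0 30 0 0;0 60 0 0;0 80 0 0;0 100 0 0;0 117 0 0;0 127 0 0;0 127 0 0")

```text
t: 25.95
tcp_pos: [0.586, 0.0073, 0.2257]
tool_rot: [0.679, 0.734, -0.0, -0.0]
force: [-1.3, -0.5, -1.0]
finger_gap: 0.105
gripper_force: 44.5
```

Emit:
step_arm(targets="0 0 3 0;0 0 6 0;0 0 8 0;0 0 10 0;0 0 11 0;0 0 11 0;0 0 11 0")

```text
t: 26.65
tcp_pos: [0.5855, 0.0081, 0.2154]
tool_rot: [0.679, 0.735, 0.0, 0.0]
force: [0.3, 0.3, -1.6]
finger_gap: 0.108
gripper_force: 44.6
```

Emit:
step_arm(targets="0 0 1 0;0 0 2 0;0 0 2 0")

```text
t: 26.95
tcp_pos: [0.5856, 0.008, 0.2146]
tool_rot: [0.678, 0.735, 0.0, 0.0]
force: [-1.7, -0.4, 4.4]
finger_gap: 0.11
gripper_force: 45.6
```

Emit:
step_arm(targets="0 0 0 0;0 0 0 0;0 0 0 0;0 0 0 0", gripper=0.72)

```text
t: 27.35
tcp_pos: [0.5854, 0.008, 0.2131]
tool_rot: [0.679, 0.735, -0.0, -0.0]
force: [-0.1, -0.1, 0.0]
finger_gap: 0.281
gripper_force: 0.0
```

Emit:
step_arm(targets="0 0 -15 0;0 0 -50 0;0 0 -80 0;0 -50 -80 0;0 -100 -80 0;0 -150 -80 0;0 -150 -80 0;0 -150 -80 0;0 -150 -80 0;0 -150 -80 0;0 -150 -80 0")

```text
t: 28.45
tcp_pos: [0.4372, -0.004, 0.2933]
tool_rot: [0.678, 0.735, 0.0, 0.0]
force: [0.9, 0.6, 0.5]
finger_gap: 0.281
gripper_force: 0.0
```

```bash
python3 - <<'E'
from h import *
for c in('top','scene'):
    im=save(c,c+'9')
    for n in('tote0',):
        for r in manip.mark_of(c,n)[:7]: print(c,n,round(r['p'],2),np.round(r['position'],1))
    for p in ([.5851,.0078,.131],): print(c,proj(c,p))
cv2.imwrite('pics/c9.png',cv2.resize(im[140:300,220:420,::-1],None,fx=3.7,fy=3.7,interpolation=cv2.INTER_CUBIC))
E
python3 mv.py 0.4302 .1462 0.25 184.5
```

```text
top tote0 0.9 [397.4 177.2]
top tote0 0.86 [411.7 333.7]
top tote0 0.67 [369.3 179. ]
top tote0 0.59 [225.3 184.8]
top tote0 0.54 [339.5 181.3]
top [311.50380035 181.43310562]
scene tote0 0.86 [287.  204.4]
scene tote0 0.76 [194.5 303.1]
scene tote0 0.68 [274.2 214.6]
scene tote0 0.59 [258.7 228.6]
scene tote0 0.53 [300.1 192.7]
scene [257.16439618 225.11989812]
tcp [ 0.43623612 -0.00384165  0.29313115] yaw 94.55408467307883 shift mm [150.    5.9  43.1] turn -89.9 q6 -0.34554367387030166 28.65
```

View pics/c9.png

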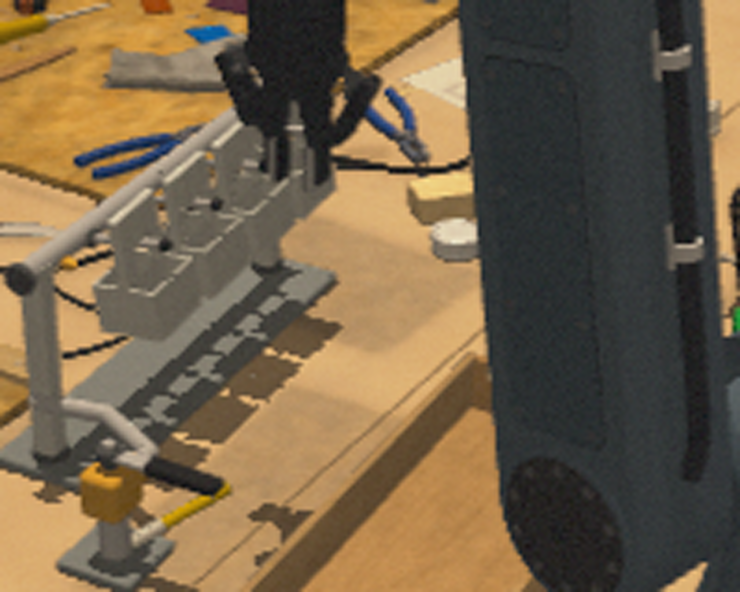

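Emit:
step_arm(targets="40 5 43 -8.5;80 5 43 -17;115 5 43 -25.5;150 6 43 -34;150 6 43 -42.5;150 6 43 -51;150 6 43 -59.5;150 6 43 -68;150 6 43 -76.5;150 6 43 -85;150 6 43 -90;150 6 43 -90", gripper=0.4)

```text
t: 29.85
tcp_pos: [0.4301, 0.1462, 0.2502]
tool_rot: [-0.04, 0.999, -0.0, -0.0]
force: [-0.4, -0.8, -0.5]
finger_gap: 0.601
gripper_force: 0.0
```

Emit:
step_arm(targets="0 0 50 0;0 0 100 0;0 0 140 0;0 0 158 0;0 0 158 0;0 0 158 0")

```text
t: 30.45
tcp_pos: [0.4304, 0.1462, 0.0924]
tool_rot: [-0.039, 0.999, -0.0, 0.0]
force: [-0.2, -0.1, 0.2]
finger_gap: 0.599
gripper_force: 0.0
```

Emit:
step_arm(targets="0 0 0 0;0 0 0 0;0 0 0 0;0 0 0 0;0 0 0 0;0 0 0 0", gripper=1, squeeze=20)

```text
t: 31.05
tcp_pos: [0.431, 0.1467, 0.0936]
tool_rot: [-0.039, 0.999, 0.0, 0.002]
force: [0.4, 2.2, 6.5]
finger_gap: 0.205
gripper_force: 26.2
```

Emit:
step_arm(targets="-0.7 10 0 7.7;-2.7 19.9 0 15.4;-6 29.3 0 23;-10.7 38.6 0 31;-16.7 47.2 0 39;-23.4 54.4 0 46.5;-30.9 60.7 0 54;-39.8 66.2 0 62;-49.3 70.5 0 70;-59.4 73.4 0 78;-68.5 74.7 0 85;-76.3 75 0 91")

```text
t: 32.25
tcp_pos: [0.503, 0.2305, 0.0938]
tool_rot: [0.686, 0.727, 0.004, 0.001]
force: [-7.9, 7.8, 3.8]
finger_gap: 0.207
gripper_force: 27.4
```

Emit:
step_arm(targets="0 0 0 0;-2 0 0 1.5;-2 0 0 1.5;-2 0 0 1.5")

```text
t: 32.65
tcp_pos: [0.5027, 0.2301, 0.0938]
tool_rot: [0.694, 0.72, 0.006, -0.0]
force: [0.5, 17.1, -0.1]
finger_gap: 0.205
gripper_force: 34.1
```

Emit:
step_arm(targets="0 0 0 0;0 0 0 0;0 0 0 0;0 0 -50 0;0 0 -100 0;0 0 -150 0;0 -50 -200 0;0 -100 -200 0;0 -130 -200 0;0 -130 -200 0;0 -130 -200 0;0 -130 -200 0", gripper=0.4)

```text
t: 33.85
tcp_pos: [0.3716, 0.2202, 0.2925]
tool_rot: [0.695, 0.719, 0.001, 0.001]
force: [1.2, 0.8, 0.2]
finger_gap: 0.595
gripper_force: 0.0
```

```bash
python3 - <<'E'
from h import *
im=save('top','t10');im2=save('scene','s10')
a=cv2.resize(im[130:260,215:435,::-1],(780,461),interpolation=cv2.INTER_CUBIC)
cv2.imwrite('pics/c10.png',np.vstack([cv2.resize(im[135:250,215:435,::-1],(720,376)),cv2.resize(im2[160:300,200:480,::-1],(720,360))])[:, :][::1,:] if 0 else np.hstack([cv2.resize(im[138:258,215:435,::-1],(440,240),interpolation=3),cv2.resize(im2[160:280,210:330,::-1],(240,240),interpolation=3)]))
print(manip.sense()['force'],manip.sense()['tcp_pos'])
E
```

```text
[-0.27752361 -0.31293897  0.28519072] [0.37176596 0.22025729 0.29215295]
```

View pics/c10.png

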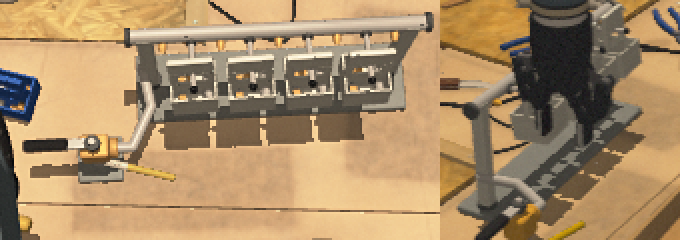

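```bash
python3 -c "
from station import manip
print(manip.sign_off())"
```

```text
the job is handed in; nothing more can be done
None
```

The job is handed in: the air was shut, all four totes hung on their own pegs, the air was turned fully on again, and the other things were left alone. The last pictures show the totes upright and the lever in line with the pipe, but the hand-in returned no verdict.

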